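# Throttle the air valve to the set pointer and start the spray line

## Task

The spray line gets too much air: push the long lever of the ball valve clockwise until it lines up with the upright steel pointer clipped on the scale arc, and leave the short-handled drain valve as it is. Then, on the grey control box, press the small button all the way down for a moment and let it up (reset), and after it the large button in the same way (start). Press one button at a time, and do not shift the loose coupler and tape roll.

Things in the scene. Friction and masses are not known exactly. Their poses are not given: they have to be found in the camera images.
- manifold: fixed air manifold: grey metal board 255 x 240 x 8 mm (x -165 to +90, y -95 to +145 mm) with a brass pipe along x, a ball valve and a steel scale arc (radius 142 mm, 20 mm wide, top 24 mm up). Origin: on the board's underside, on the ball valve's upright axis; z up. Under the lever, 50 to 130 mm from the axis, only the bare board lies
- valve_handle (a joint): angle (rad) of the long lever of the ball valve about the upright axis: 0 wide open, the lever pointing along the manifold's -x; grows clockwise as seen from above to 1.57, shut, the lever pointing along the manifold's +y. It is stiff and stays where it is left
- handle_tip (a point): outer end of the long lever, on its centre line, 122 mm from the turning axis and 85 mm above the board's underside; its -x axis points outward along the lever. The lever is a flat steel bar whose outer 68 mm are a black plastic sleeve 22 mm wide and 12 mm high (79 to 91 mm above the board's underside)
- set_pointer: set pointer: a small dark steel clip on the scale arc with an upright steel pin 8 mm thick and pointed top, fixed. Its origin lies on the turning axis of the valve at the height of the board's underside; the pin stands 142 mm from it along the pointer's own -x axis. The lever is right when it points along that same direction
- pointer_tip (a point): pointed top of the set pointer's pin, 142 mm from the valve's turning axis, 91 mm above the board's underside, 20 mm beyond the lever's end when the lever is in line
- drain_handle (a joint): angle (rad) of the drain valve's short bar handle (44 x 10 x 10 mm, centre 50 mm behind and 51 mm to the right of the long lever's axis in the manifold's frame: x +50, y -51 mm, top 87 mm up); 0 is shut, as it starts
- control_box: grey control box, fixed, 105 x 165 x 55 mm; origin under its centre, z up. The two buttons stand on its top, 84 mm apart; which of them is on which side varies
- small_button_top (a point): centre of the top of the small steel button, 22 mm in diameter, in a black housing on the control box; moves with the button
- large_button_top (a point): centre of the top of the large steel button, 42 mm in diameter, in a black housing on the control box; moves with the button
- small_button (a joint): travel of the small button (m): 0 up, 0.006 fully down, where its spring pushes back with 5 N
- large_button (a joint): travel of the large button (m): 0 up, 0.006 fully down, where its spring pushes back with 5 N
- coupler: loose steel hose coupler standing upright, 20 mm in diameter, 51 mm high; origin under its centre
- tape_roll: loose roll of tape lying flat, 108 mm in diameter, 24 mm high; origin under its centre

How it is judged:
On the way, in this order (a step that is already met when the one before it is completed fails the run):
1. the long lever is in line with the set pointer, within 0.1 rad (angle between the x axis of handle_tip and the x axis of set_pointer, either way round below 0.1 rad), for 0.3 s.
2. the small button is pressed down, at least 4 mm (value of joint small_button above 0.004 m), for 0.05 s.
3. the small button is up again and the large one is pressed down, at least 4 mm (value of joint large_button above 0.004 m and value of joint small_button below 0.002 m), for 0.05 s.
At the end, for the whole second after the job is handed in: the long lever still points at the set pointer within 0.1 rad (6 degrees), the drain handle is within 0.15 rad of shut, and both buttons are up again (within 1.5 mm) (angle between the x axis of handle_tip and the x axis of set_pointer, either way round below 0.1 rad and value of joint drain_handle below 0.15 rad and value of joint each of small_button, large_button below 0.0015 m); the robot touches nothing.
It fails at once if the large button is pressed (3 mm or more) while the lever is off the set pointer by more than 0.1 rad (value of joint large_button above 0.003 m and angle between the x axis of handle_tip and the x axis of set_pointer, either way round above 0.1 rad).
It fails at once if both buttons are pressed at once (3 mm or more) (value of joint each of large_button, small_button above 0.003 m).
It fails at once if the drain handle is turned by more than 0.15 rad (value of joint drain_handle above 0.15 rad).
It fails at once if the coupler is shifted by more than 20 mm (distance of coupler from where it was at the start of the episode above 0.02 m).
It fails at once if the tape roll is shifted by more than 20 mm (distance of tape_roll from where it was at the start of the episode above 0.02 m).
It also fails if it takes over 58 s, if anything falls off the work surface, if the arm or the gripper's body presses on something with over 40 N, if the wrist force passes 120 N, or if a joint passes its speed limit or range.

## Robot

A 6-joint arm with a two-finger parallel gripper is mounted at the origin on the work surface; the furniture and walls round the work are solid. World frame = base frame: x ahead of the robot, y to its left, z up, the work surface at z = 0. Lengths are in m, angles in rad, forces in N, time in s.
With the tool pointing down it reaches from about 0.425 to 0.95 m from the base axis. Payload 3.5 kg.
Tool frame: the origin (TCP) lies midway between the tips of the shut fingers; the grasp point (between the pads) lies 19 mm behind it; z points along the fingers, y is the line along which they close (so a half turn about z gives the same grasp; the last joint's range is limited). The gripper opens to 85 mm and grips with 20 to 120 N. Pads are 22 mm wide; open, the fingers measure 114 mm over their backs; the gripper's body (76 mm by 85 mm) begins 54 mm behind the grasp point. The pads swing forward as they close: fully open they stand 13 mm farther back than shut.
Start: joints at [1.063, 0.286, 1.577, -0, 1.279, -0.15], TCP at [0.236, 0.632, 0.231] pointing down, gripper open.
Joint ranges: [-2.77, 2.77], [-0.9, 2.22], [0.21, 2.48], [-1.53, 4.67], [0.24, 2.81], [-2.84, 2.84]. Speed limits (rad/s): [2.79, 2.79, 3.14, 3.14, 3.14, 3.14].

## Interface

Orientations are given as a unit quaternion [x, y, z, w].
In Python, from plant import * gives the robot as it stands.
- The arm moves only by the tool move_arm, never from a script. Its argument "moves" is a list of rows, each a list of 3 entries, a list of its own where there are three numbers: the opening, from 0 (shut) to 1 (fully open), then the shift along the tool's x, y, z in m, then the turn, a rotation vector about the tool's x, y, z in rad. A call has exactly 10 rows; each row shifts and turns the commanded pose from where the row before left it, along the tool's axes as they then stand; what a row does not reach is not made up. A row lasts 1/12 s, in which the tool goes at most 41.7 mm and 7.16 degrees, less where a joint would pass 70% of its speed; a pose out of reach is approached as far as the arm can. A call is refused whole if a number of a shift passes 0.0417 or a number of a turn 0.125, either way. A call with a gripper value outside its range is refused whole. The fingers move at their own pace and stop on an object; "grip_force" is the grip in N (left out, the last holds). Time passes only in rows, so rows that do not move let the fingers close, or fill a call up. It gives the time, the measured TCP pose, the force, the opening and the grip force at its end, in the units of the state.
- get_state(): the state, without advancing time (a new reading comes with each control period).
- read_camera(name): name is "side" or "top" or "wrist"; returns the picture (384x512x3 uint8, red, green, blue); there is no depth.
- camera_params(name): a dict with "fx", "fy", "cx", "cy" (pixels), "rvec" (rotation vector, rad) and "tvec" (3), from world to camera coordinates, as OpenCV has them; the wrist camera has in their place "tool_from_camera" (4x4, takes a point from camera to tool coordinates, whose origin is the TCP and whose axes are the flange's). Camera axes: x right, y down, z forward; pixel columns grow to the right and rows downward; lengths in m; the calibration is good to about 2 mm. A picture is of the moment at which its call begins: read the wrist's pose just before it. camera_params takes no time and is no camera call.
- sign_off(): hands the job in; it is judged then, once.
The state is a dict: "time": time; "qpos": joint angles; "dq": joint speeds; "joint_efforts": joint torques, N m; "eef_pos": TCP position; "tcp_rot": TCP orientation; "contact_force": force on the tool from outside, world axes, zero at the start; "wrist_torque": the same for the moment, N m; "opening": opening from 0.0 (shut) to 1.0 (fully open); "finger_force": force on a finger pad.
Only numpy, scipy, OpenCV 4.12 (cv2) and the standard library are available. Lean on these libraries where they do the work, as an engineer would, in place of code of your own. Each camera call takes 0.05 s, during which the arm holds its last target. There are 200 camera calls.

## Working session

There is one attempt and no reset: what is moved stays moved. The work goes in short steps, Python scripts to look and compute and a tool call to move; the robot and the scene stay as the last step left them, time stands still between calls to the robot, and variables do not carry over. Pictures are saved under pics/ and viewed, at most 10 in all, crops included, and the job is handed in when it is done.

Besides the shell and the picture viewer there is one more tool, called after ">>>" by a JSON object that holds its "op" and its "data". move_arm: Moves the arm, as the interface text tells. Its arguments: {"type":"object","properties":{"moves":{"type":"array"},"grip_force":{"type":"number"}},"required":["moves"]}

```bash
mkdir -p pics
python3 - <<'E'
from plant import *
import cv2, numpy as np
s=get_state(); print(s['eef_pos'],s['tcp_rot'],s['opening'],s['time'])
for n in ['top','side']:
    im=read_camera(n); cv2.imwrite(f'pics/{n}0.png',cv2.cvtColor(im,cv2.COLOR_RGB2BGR))
    p=camera_params(n); R=cv2.Rodrigues(np.array(p['rvec']))[0]; print(n,p,-R.T@np.array(p['tvec']))
print(camera_params('wrist'))
E
```

```text
[0.23602567 0.63168404 0.2299116 ] [ 1.77928147e-01  9.84042751e-01 -1.13552705e-03 -3.86877630e-04] 1.0012591416941234 0.0
top {'fx': 407.4460751521894, 'fy': 407.4460751521894, 'cx': 246.58191059988891, 'cy': 192.5328063103105, 'rvec': array([ 2.1857961 , -2.15204263,  0.10234447]), 'tvec': array([0.07367604, 0.51739096, 1.304098  ])} [0.38558822 0.07524357 1.34887112]
side {'fx': 387.83579500846054, 'fy': 387.83579500846054, 'cx': 258.4311371253385, 'cy': 194.81886079040856, 'rvec': array([ 0.40015473, -2.4591359 ,  1.60501507]), 'tvec': array([0.52720623, 0.10296789, 0.97127013])} [0.2293133  0.97119696 0.48590776]
{'fx': 282.9997326775878, 'fy': 282.9997326775878, 'cx': 257.63196533465833, 'cy': 192.38200878178552, 'tool_from_camera': array([[ 1.02144098e-03, -9.65641666e-01, -2.59875219e-01,
         6.61509118e-02],
       [ 9.99999400e-01,  8.83185761e-04,  6.48770563e-04,
        -4.68040007e-04],
       [-3.96961794e-04, -2.59875726e-01,  9.65641988e-01,
        -1.42538830e-01],
       [ 0.00000000e+00,  0.00000000e+00,  0.00000000e+00,
         1.00000000e+00]])}
```

View pics/top0.png

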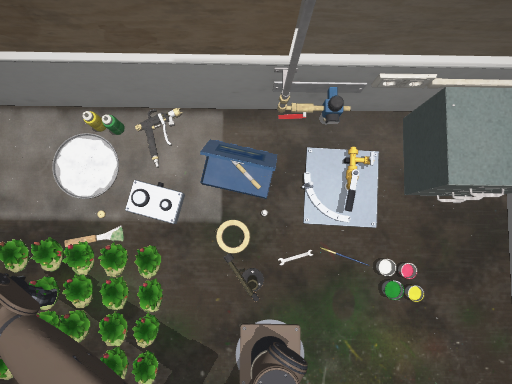

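View pics/side0.png

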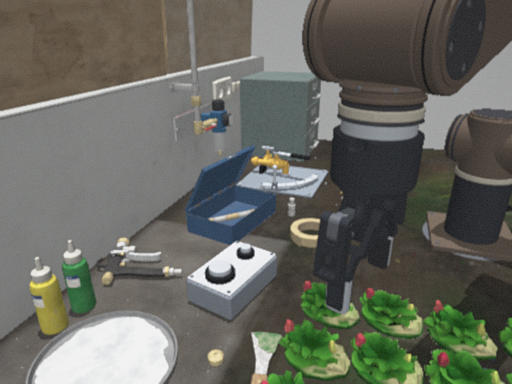

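The top view shows the board at about (341,187), the lever running from about (352,165) to (346,210), and the arc from (307,180) to (348,218). The control box is at (155,201), with the large button at (140,198) and the small one at (164,204). The coupler is at (264,212) and the tape roll at (233,236). I'll zoom in next.

Run:
```python
import cv2, numpy as np
a=cv2.imread('pics/top0.png'); b=cv2.imread('pics/side0.png')
A=cv2.resize(a[140:235,295:385],None,fx=6,fy=6,interpolation=cv2.INTER_CUBIC)
cv2.imwrite('pics/c1.png',A)
B=cv2.resize(b[140:200,235:335],None,fx=4,fy=4,interpolation=cv2.INTER_CUBIC)
C=cv2.resize(a[170:230,115:195],None,fx=5,fy=5,interpolation=cv2.INTER_CUBIC)
D=np.zeros((540,400,3),np.uint8);D[:240]=B;D[240:540]=C
cv2.imwrite('pics/c2.png',D)
```

```text
(no output)
```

View pics/c1.png

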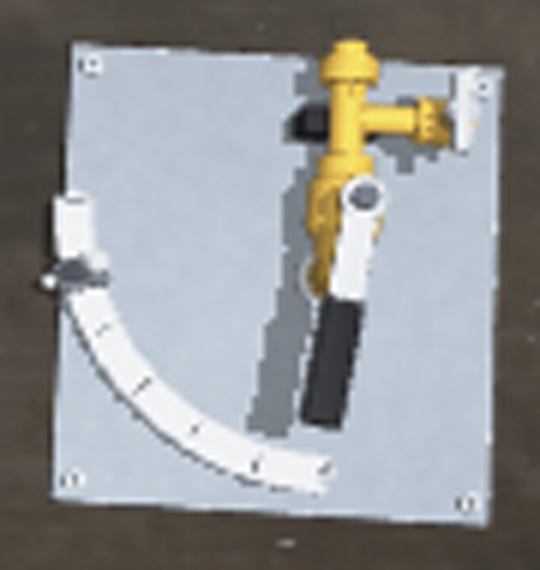

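View pics/c2.png

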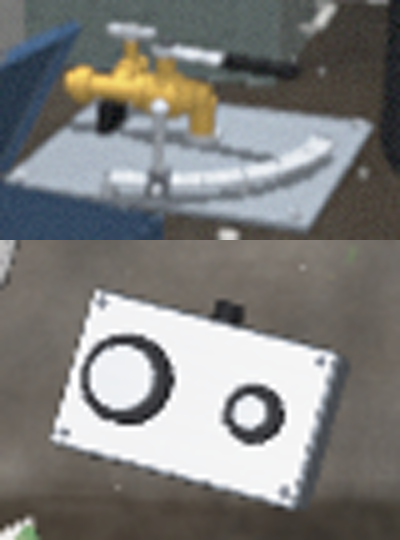

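The zoomed crops show the pointer clip near the arc's far end at crop (78,272), with its tip on the side view at about (274,166). The lever sits at roughly 0.1 rad. Large button at crop (124,138), small at (250,172).

```bash
cat > h.py <<'E'
from plant import *
import cv2, numpy as np
def RT(n):
    p=camera_params(n); R=cv2.Rodrigues(np.array(p['rvec']))[0]
    K=np.array([[p['fx'],0,p['cx']],[0,p['fy'],p['cy']],[0,0,1]]); return K,R,np.array(p['tvec'])
def ray(n,uv):
    K,R,t=RT(n); return -R.T@t, R.T@np.linalg.inv(K)@np.array([*uv,1.])
def onz(n,uv,z):
    o,d=ray(n,uv); return o+d*(z-o[2])/d[2]
def tri(a,b):
    Ps=[np.c_[K@R,K@t] for K,R,t in (RT('top'),RT('side'))]
    X=cv2.triangulatePoints(*Ps,np.array(a,float),np.array(b,float)).ravel(); return X[:3]/X[3]
def proj(n,X):
    K,R,t=RT(n); v=K@(R@np.array(X)+t); return v[:2]/v[2]
E
python3 - <<'E'
from h import *
c=lambda u,v,s,x,y:((u+.5)/s-.5+x,(v+.5)/s-.5+y)
t=lambda u,v:c(u,v,6,295,140)
W=np.array([onz('top',t(*p),.008)[:2] for p in [(73,43),(502,68),(488,525),(53,498)]])
M=np.array([[.09,.145],[.09,-.095],[-.165,-.095],[-.165,.145]])
H=(W-W.mean(0)).T@(M-M.mean(0)); yaw=np.arctan2(H[1,0]-H[0,1],H[0,0]+H[1,1])
R=np.array([[np.cos(yaw),-np.sin(yaw)],[np.sin(yaw),np.cos(yaw)]])
o=W.mean(0)-R@M.mean(0); print('yaw',yaw,'o',o,'res',(W-(M@R.T+o)).round(4).tolist())
tip=onz('top',t(321,425),.085)[:2]; ax=onz('top',t(364,195),.09)[:2]
m=lambda p:R.T@(p-o)
ang=lambda v:np.arctan2(v[1],-v[0])
print('ax',m(ax),'tip',tip,m(tip),ang(m(tip)),np.hypot(*m(tip)))
for p in [(78,272),(68,272)]:
    q=onz('top',t(*p),.026)[:2]; print('clip',q,m(q),ang(m(q)),np.hypot(*m(q)))
b=lambda u,v:c(u,v,4,235,140)
def pw(th,r,z): return [*(o+R@(r*np.array([-np.cos(th),np.sin(th)]))),z]
for th in np.arange(1.1,1.5,.05):
    print(th.round(2),'tip side',proj('side',pw(th,.142,.091)),'top',proj('top',pw(th,.142,.091)),'base side',proj('side',pw(th,.142,.026)))
print('obs tip side',b(158,104),'base',b(157,185))
k=lambda u,v:c(u,v,5,115,170)
L,S=k(124,138),k(250,172)
for z in (.065,.075,.085):
    a,d=onz('top',L,z),onz('top',S,z); print(z,a,d,np.hypot(*(a-d)[:2]),proj('side',a),proj('side',d))
print('coupler',onz('top',(264,212),.051),'tape',onz('top',(233,236),.024))
# refine side button tops
g=cv2.cvtColor(cv2.imread('pics/side0.png'),cv2.COLOR_BGR2GRAY)
cv2.imwrite('pics/c3.png',cv2.resize(g[230:300,185:280],None,fx=6,fy=6,interpolation=cv2.INTER_CUBIC))
E
```

```text
yaw -0.044589377616435034 o [ 0.57920097 -0.25716168] res [[-0.0008, -0.0005], [-0.0007, 0.0008], [0.0006, 0.0011], [0.0009, -0.0013]]
ax [-0.00014551  0.00084638] tip [ 0.45944564 -0.23416956] [-0.12066116  0.01763122] 0.14509485566192434 0.12194251280934268
clip [ 0.54421087 -0.11715575] [-0.04119603  0.1383071 ] 1.2813048016015316 0.14431204910723375
clip [ 0.54412743 -0.11171412] [-0.04152195  0.1437396 ] 1.289582237375459 0.14961665986944112
1.1 tip side [282.48420919 164.05275747] top [314.08122641 190.11289184] base side [282.00606152 183.57057867]
1.15 tip side [280.20101555 164.11520666] top [313.18626617 188.00535279] base side [279.7714806  183.63963866]
1.2 tip side [277.90460851 164.13982257] top [312.39859181 185.85990407] base side [277.52410944 183.66649746]
1.25 tip side [275.60259071 164.12650721] top [311.72002055 183.68201643] base side [275.27134942 183.65104859]
1.3 tip side [273.3025883  164.07531905] top [311.15208653 181.47722579] base side [273.02062433 183.59335865]
1.35 tip side [271.01220817 163.98647255] top [310.69603854 179.25111846] base side [270.77933916 183.49366674]
1.4 tip side [268.73899534 163.86033637] top [310.35283873 177.00931654] base side [268.55483917 183.35238251]
1.45 tip side [266.49039129 163.6974304 ] top [310.12316192 174.75746326] base side [266.35436971 183.17008293]
obs tip side (274.125, 165.625) base (273.875, 185.875)
0.065 [0.49222603 0.42054693 0.065     ] [0.47190118 0.33996366 0.065     ] 0.08310694158451044 [219.13430124 270.79689063] [244.43036091 250.74273231]
0.075 [0.49139544 0.41785738 0.075     ] [0.47122889 0.33790177 0.075     ] 0.08245962628573981 [219.90248198 265.58665433] [245.01706162 246.04831917]
0.085 [0.49056484 0.41516783 0.085     ] [0.47055661 0.33583988 0.085     ] 0.08181231098696917 [220.67478399 260.34846527] [245.60740366 241.32477042]
coupler [0.45222528 0.02513684 0.051     ] tape [0.37443489 0.12342098 0.024     ]
```

View pics/c3.png

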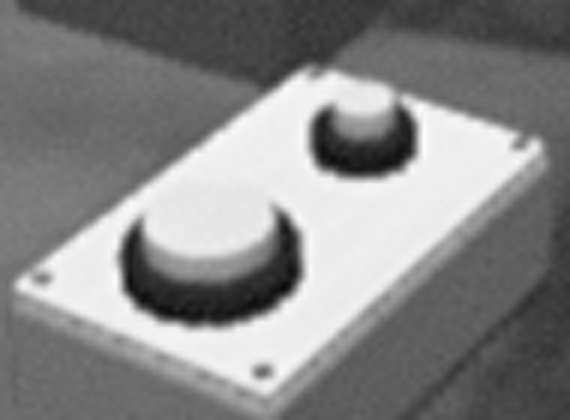

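The geometry is consistent: lever at about 0.145 rad, pointer at about 1.28 rad, button tops at z ≈ 0.075. I'll travel high, with the gripper open, to a spot above the lever.

>>> {"op": "move_arm", "data": {"moves": [[1, [-0.03, -0.018, -0.015], [0, 0, 0]], [1, [-0.03, -0.018, -0.015], [0, 0, 0]], [1, [-0.03, -0.018, -0.015], [0, 0, 0]], [1, [-0.03, -0.018, -0.015], [0, 0, 0]], [1, [-0.03, -0.018, -0.015], [0, 0, 0]], [1, [-0.03, -0.018, -0.015], [0, 0, 0]], [1, [-0.03, -0.018, -0.015], [0, 0, 0]], [1, [-0.03, -0.018, -0.015], [0, 0, 0]], [1, [-0.03, -0.018, -0.015], [0, 0, 0]], [1, [-0.03, -0.018, -0.015], [0, 0, 0]]]}}

```text
time: 0.93
eef_pos: [0.4548, 0.357, 0.3815]
tcp_rot: [0.178, 0.984, -0.0, -0.0]
contact_force: [0.7, 0.8, -0.4]
opening: 0.999
finger_force: 0.0
```

>>> {"op": "move_arm", "data": {"moves": [[1, [-0.03, -0.018, 0], [0, 0, 0]], [1, [-0.03, -0.018, 0], [0, 0, 0]], [1, [-0.03, -0.018, 0], [0, 0, 0]], [1, [-0.03, -0.018, 0], [0, 0, 0]], [1, [-0.009, -0.037, 0], [0, 0, 0]], [1, [-0.009, -0.037, 0], [0, 0, 0]], [1, [-0.009, -0.037, 0], [0, 0, 0]], [1, [-0.009, -0.037, 0], [0, 0, 0]], [1, [-0.009, -0.037, 0], [0, 0, 0]], [1, [-0.009, -0.037, 0], [0, 0, 0]]]}}

```text
time: 1.77
eef_pos: [0.5135, 0.0207, 0.3808]
tcp_rot: [0.178, 0.984, -0.0, -0.0]
contact_force: [1.2, -0.1, 0.3]
opening: 1.0
finger_force: 0.0
```

>>> {"op": "move_arm", "data": {"moves": [[1, [-0.009, -0.036, 0], [0, 0, 0]], [1, [-0.009, -0.036, 0], [0, 0, 0]], [1, [-0.009, -0.036, 0], [0, 0, 0]], [1, [-0.009, -0.036, 0], [0, 0, 0]], [1, [-0.009, -0.036, 0], [0, 0, 0]], [1, [-0.009, -0.036, 0], [0, 0, 0]], [1, [-0.009, -0.036, 0], [0, 0, 0]], [1, [0, 0, 0.02], [0, 0, -0.084]], [1, [0, 0, 0.02], [0, 0, -0.084]], [1, [0, 0, 0], [0, 0, 0]]]}}

```text
time: 2.6
eef_pos: [0.4832, -0.2356, 0.3358]
tcp_rot: [0.095, 0.995, 0.002, -0.004]
contact_force: [-0.8, -0.1, -1.0]
opening: 0.998
finger_force: 0.0
```

Run:
```python
from h import *
s=get_state(); print(s['eef_pos'],s['tcp_rot'])
im=read_camera('wrist'); cv2.imwrite('pics/w1.png',cv2.cvtColor(im,cv2.COLOR_RGB2BGR))
```

```text
[ 0.48317422 -0.23558513  0.3358369 ] [ 0.09493401  0.99547258  0.00244386 -0.00398797]
```

View pics/w1.png

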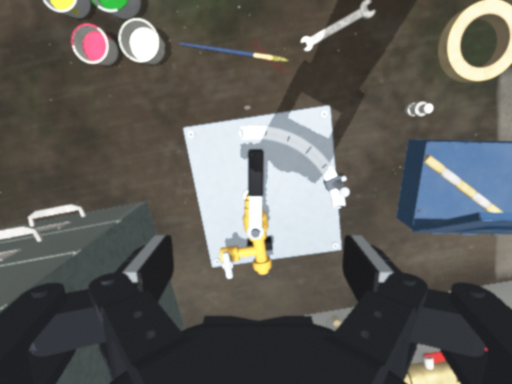

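The wrist view shows the lever from its tip at (256,150) to the axis at (256,231). The set pointer clip is at about (331,180), and the bright part at (343,187). The cabinet is at lower left, clear of the board.

```bash
cat >> h.py <<'E'
from scipy.spatial.transform import Rotation as Ro
def wray(uv,s):
    p=camera_params('wrist'); T=p['tool_from_camera']; R=Ro.from_quat(s['tcp_rot']).as_matrix()
    d=np.array([(uv[0]-p['cx'])/p['fx'],(uv[1]-p['cy'])/p['fy'],1])
    return np.array(s['eef_pos'])+R@T[:3,3], R@T[:3,:3]@d
def wz(uv,z,s):
    o,d=wray(uv,s); return o+d*(z-o[2])/d[2]
def wproj(X,s):
    p=camera_params('wrist'); T=p['tool_from_camera']; R=Ro.from_quat(s['tcp_rot']).as_matrix()
    c=T[:3,:3].T@(R.T@(np.array(X)-np.array(s['eef_pos']))-T[:3,3])
    return np.array([p['fx']*c[0]/c[2]+p['cx'],p['fy']*c[1]/c[2]+p['cy']])
E
python3 - <<'E'
from h import *
s=get_state()
print('tip',wz((256,150),.085,s),'ax',wz((256,231),.09,s))
o=np.array([.5792,-.2572]); y=-.0446
def pw(th,r,z): a=np.pi-th+y; return [o[0]+r*np.cos(a),o[1]+r*np.sin(a),z]
print('axis proj',wproj([*o,.09],s),'tip.145',wproj(pw(.145,.122,.085),s))
for th in (1.15,1.2,1.25,1.3,1.35,1.4): print(th,'base',wproj(pw(th,.142,.026),s).round(1),'tip',wproj(pw(th,.142,.091),s).round(1))
im=cv2.imread('pics/w1.png')
cv2.imwrite('pics/c4.png',cv2.resize(im[140:215,300:375],None,fx=7,fy=7,interpolation=cv2.INTER_CUBIC))
E
```

```text
tip [ 0.46166302 -0.23287274  0.085     ] ax [ 0.57832327 -0.25563156  0.09      ]
axis proj [255.07511567 231.72994875] tip.145 [254.74426251 148.56779714]
1.15 base [328.5 172.9] tip [339.7 181.5]
1.2 base [330.4 176.5] tip [342.  185.7]
1.25 base [332.2 180.3] tip [344. 190.]
1.3 base [333.8 184.1] tip [345.8 194.3]
1.35 base [335.2 187.9] tip [347.3 198.8]
1.4 base [336.3 191.8] tip [348.6 203.2]
```

View pics/c4.png

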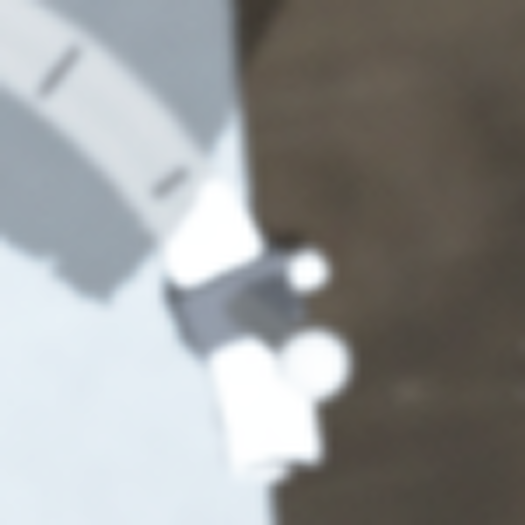

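The pointer reads about 1.275 rad in both views. Next I descend straddling the sleeve and close gently.

>>> {"op": "move_arm", "data": {"grip_force": 25, "moves": [[1, [0, -0.002, 0.035], [0, 0, 0]], [1, [0, 0, 0.035], [0, 0, 0]], [1, [0, 0, 0.035], [0, 0, 0]], [1, [0, 0, 0.035], [0, 0, 0]], [1, [0, 0, 0.035], [0, 0, 0]], [1, [0, 0, 0.035], [0, 0, 0]], [1, [0, 0, 0.03], [0, 0, 0]], [1, [0, 0, 0.02], [0, 0, 0]], [1, [0, 0, 0.015], [0, 0, 0]], [1, [0, 0, 0], [0, 0, 0]]]}}

```text
time: 3.48
eef_pos: [0.4834, -0.2362, 0.0637]
tcp_rot: [0.095, 0.995, 0.001, -0.002]
contact_force: [-0.8, 0.6, -0.3]
opening: 1.0
finger_force: 0.0
```

>>> {"op": "move_arm", "data": {"moves": [[0.5, [0, 0, 0], [0, 0, 0]], [0.4, [0, 0, 0], [0, 0, 0]], [0.3, [0, 0, 0], [0, 0, 0]], [0.2, [0, 0, 0], [0, 0, 0]], [0.15, [0, 0, 0], [0, 0, 0]], [0.15, [0, 0, 0], [0, 0, 0]], [0.15, [0, 0, 0], [0, 0, 0]], [0.15, [0, 0, 0], [0, 0, 0]], [0.15, [0, 0, 0], [0, 0, 0]], [0.15, [0, 0, 0], [0, 0, 0]]]}}

```text
time: 4.32
eef_pos: [0.4853, -0.2383, 0.0676]
tcp_rot: [0.095, 0.995, -0.0, 0.001]
contact_force: [-1.8, 1.0, 5.3]
opening: 0.253
finger_force: 29.0
```

Gripped: opening 0.253, about 21.5 mm. Now I swing along the arc.

>>> {"op": "move_arm", "data": {"grip_force": 40, "moves": [[0.15, [0, 0.004, 0], [0, 0, 0.04]], [0.15, [-0.0003, 0.0072, 0], [0, 0, 0.075]], [0.15, [-0.0003, 0.0072, 0], [0, 0, 0.075]], [0.15, [-0.0003, 0.0072, 0], [0, 0, 0.075]], [0.15, [-0.0003, 0.0072, 0], [0, 0, 0.075]], [0.15, [-0.0003, 0.0072, 0], [0, 0, 0.075]], [0.15, [-0.0003, 0.0072, 0], [0, 0, 0.075]], [0.15, [-0.0003, 0.0072, 0], [0, 0, 0.075]], [0.15, [-0.0003, 0.0072, 0], [0, 0, 0.075]], [0.15, [0, 0, 0], [0, 0, 0]]]}}

```text
time: 5.15
eef_pos: [0.5155, -0.1858, 0.0676]
tcp_rot: [0.404, 0.915, -0.001, 0.001]
contact_force: [-2.5, -3.0, 6.4]
opening: 0.249
finger_force: 42.1
```

>>> {"op": "move_arm", "data": {"moves": [[0.15, [-0.0002, 0.0066, 0], [0, 0, 0.069]], [0.15, [-0.0002, 0.0066, 0], [0, 0, 0.069]], [0.15, [-0.0002, 0.0066, 0], [0, 0, 0.069]], [0.15, [-0.0002, 0.0066, 0], [0, 0, 0.069]], [0.15, [-0.0002, 0.0066, 0], [0, 0, 0.069]], [0.15, [-0.0002, 0.0066, 0], [0, 0, 0.069]], [0.15, [-0.0002, 0.0066, 0], [0, 0, 0.069]], [0.15, [0, 0, 0], [0, 0, 0]], [0.15, [0, 0, 0], [0, 0, 0]], [0.15, [0, 0, 0], [0, 0, 0]]]}}

```text
time: 5.98
eef_pos: [0.5552, -0.1649, 0.0676]
tcp_rot: [0.61, 0.793, -0.001, 0.002]
contact_force: [-1.0, -4.8, 5.4]
opening: 0.253
finger_force: 41.9
```

The lever is at about 1.27 rad by the gripper pose. I'll release, rise and check with the wrist camera.

>>> {"op": "move_arm", "data": {"moves": [[0.4, [0, 0, 0], [0, 0, 0]], [0.6, [0, 0, 0], [0, 0, 0]], [0.8, [0, 0, 0], [0, 0, 0]], [0.9, [0, 0, 0], [0, 0, 0]], [0.9, [0, 0, -0.02], [0, 0, 0]], [0.9, [0, 0, -0.03], [0, 0, 0]], [0.9, [0, 0, -0.04], [0, 0, 0]], [0.9, [0, 0, -0.04], [0, 0, 0]], [0.9, [0, 0, -0.04], [0, 0, 0]], [0.9, [0, 0, -0.04], [0, 0, 0]]]}}

```text
time: 6.82
eef_pos: [0.554, -0.1622, 0.2776]
tcp_rot: [0.61, 0.793, 0.0, -0.001]
contact_force: [1.5, 0.2, -0.6]
opening: 0.9
finger_force: 0.0
```

Run:
```python
from h import *
s=get_state(); print(s['eef_pos'],s['tcp_rot'])
im=read_camera('wrist'); cv2.imwrite('pics/w2.png',cv2.cvtColor(im,cv2.COLOR_RGB2BGR))
o=[.5792,-.2572]
for th in (1.2,1.275,1.35):
    a=np.pi-th-.0446; print(th,'lever',wproj([o[0]+.122*np.cos(a),o[1]+.122*np.sin(a),.085],s),'pin',wproj([o[0]+.142*np.cos(a),o[1]+.142*np.sin(a),.091],s))
print('axis',wproj([*o,.09],s))
```

```text
[ 0.5539606  -0.16220517  0.27762521] [ 6.09816146e-01  7.92542706e-01  8.41658232e-05 -5.65747488e-04]
1.2 lever [251.345709  153.3565548] pin [249.97659486 136.5407441 ]
1.275 lever [259.07782878 153.13587314] pin [259.28093325 136.27083681]
1.35 lever [266.80320688 153.49618367] pin [268.57683883 136.71080285]
axis [258.11311455 249.34350426]
```

View pics/w2.png

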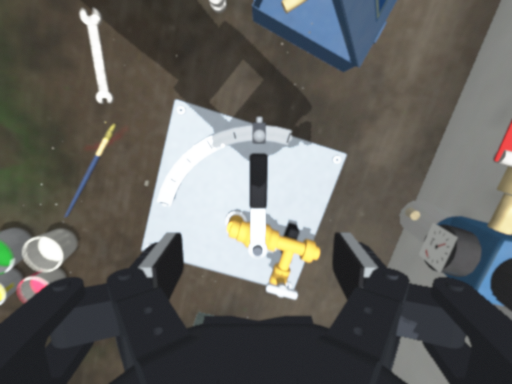

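The wrist view confirms it: axis (258,249), lever tip (258,154) and pin (260,134) are in line. Now to the small button with shut fingers, travelling high.

>>> {"op": "move_arm", "data": {"moves": [[0.5, [0.015, 0.001, -0.035], [0, 0, 0]], [0.2, [0.015, 0.001, -0.035], [0, 0, 0]], [0, [0.015, 0.001, -0.035], [0, 0, 0]], [0, [0.038, 0.004, 0], [0, 0, 0]], [0, [0.038, 0.004, 0], [0, 0, 0]], [0, [0.038, 0.004, 0], [0, 0, 0]], [0, [0.038, 0.004, 0], [0, 0, 0]], [0, [0.038, 0.004, 0], [0, 0, 0]], [0, [0.038, 0.004, 0], [0, 0, 0]], [0, [0.038, 0.004, 0], [0, 0, 0]]]}}

```text
time: 7.7
eef_pos: [0.5042, 0.1477, 0.3806]
tcp_rot: [0.61, 0.792, -0.0, -0.0]
contact_force: [0.7, -0.1, 0.3]
opening: -0.003
finger_force: 0.0
```

>>> {"op": "move_arm", "data": {"moves": [[0, [0.038, 0.004, 0], [0, 0, 0]], [0, [0.038, 0.004, 0], [0, 0, 0]], [0, [0.038, 0.004, 0], [0, 0, 0]], [0, [0.038, 0.004, 0], [0, 0, 0]], [0, [0.038, 0.004, 0], [0, 0, 0]], [0, [0, 0, 0.025], [0, 0, 0]], [0, [0, 0, 0.035], [0, 0, 0]], [0, [0, 0, 0.03], [0, 0, 0]], [0, [0, 0, 0], [0, 0, 0]], [0, [0, 0, 0], [0, 0, 0]]]}}

```text
time: 8.53
eef_pos: [0.4747, 0.3343, 0.2889]
tcp_rot: [0.61, 0.792, -0.002, -0.001]
contact_force: [0.2, 0.4, 0.9]
opening: -0.001
finger_force: 0.0
```

Run:
```python
from h import *
s=get_state(); print(s['eef_pos'],s['tcp_rot'],s['contact_force'],s['opening'])
im=read_camera('wrist'); bgr=cv2.cvtColor(im,cv2.COLOR_RGB2BGR);cv2.imwrite('pics/w3.png',bgr)
g=cv2.cvtColor(bgr,cv2.COLOR_BGR2GRAY)
for p in ([.4909,.4165,.076],[.4711,.3375,.076]): print('proj',wproj(p,s))
print('tcp proj',wproj(s['eef_pos'],s), wproj([*s['eef_pos'][:2],.076],s))
```

```text
[0.47472155 0.33425934 0.28885367] [ 0.60995269  0.79243298 -0.00243399 -0.00132826] [0.21698007 0.37926301 0.88510618] -0.0005122477669551801
proj [289.63001617 107.74248576]
proj [256.88731053 166.33804016]
tcp proj [258.67295678 240.53224671] [258.98533762 169.49810102]
```

View pics/w3.png

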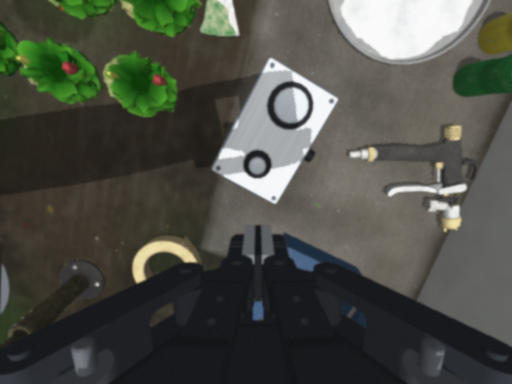

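The buttons are at (257,164) for small and (290,105) for large, within 2 to 3 mm of my predictions. I'll centre over the small one and descend.

>>> {"op": "move_arm", "data": {"moves": [[0, [0.0055, -0.0025, 0.03], [0, 0, 0]], [0, [0, 0, 0.035], [0, 0, 0]], [0, [0, 0, 0.035], [0, 0, 0]], [0, [0, 0, 0.035], [0, 0, 0]], [0, [0, 0, 0.03], [0, 0, 0]], [0, [0, 0, 0.02], [0, 0, 0]], [0, [0, 0, 0.012], [0, 0, 0]], [0, [0, 0, 0], [0, 0, 0]], [0, [0, 0, 0], [0, 0, 0]], [0, [0, 0, 0], [0, 0, 0]]]}}

```text
time: 9.42
eef_pos: [0.4742, 0.3402, 0.0974]
tcp_rot: [0.61, 0.792, 0.002, 0.001]
contact_force: [-0.1, 0.2, 0.1]
opening: -0.003
finger_force: 0.0
```

>>> {"op": "move_arm", "data": {"moves": [[0, [0, 0, 0.002], [0, 0, 0]], [0, [0, 0, 0.002], [0, 0, 0]], [0, [0, 0, 0.002], [0, 0, 0]], [0, [0, 0, 0.002], [0, 0, 0]], [0, [0, 0, 0.002], [0, 0, 0]], [0, [0, 0, 0.002], [0, 0, 0]], [0, [0, 0, 0], [0, 0, 0]], [0, [0, 0, 0], [0, 0, 0]], [0, [0, 0, 0], [0, 0, 0]], [0, [0, 0, 0], [0, 0, 0]]]}}

```text
time: 10.25
eef_pos: [0.4722, 0.3393, 0.0824]
tcp_rot: [0.61, 0.792, 0.0, 0.0]
contact_force: [-0.4, 0.5, -0.5]
opening: 0.0
finger_force: 0.0
```

>>> {"op": "move_arm", "data": {"moves": [[0, [0, -0.0015, 0.001], [0, 0, 0]], [0, [0, 0, 0.001], [0, 0, 0]], [0, [0, 0, 0.001], [0, 0, 0]], [0, [0, 0, 0.001], [0, 0, 0]], [0, [0, 0, 0.001], [0, 0, 0]], [0, [0, 0, 0.001], [0, 0, 0]], [0, [0, 0, 0.001], [0, 0, 0]], [0, [0, 0, 0.001], [0, 0, 0]], [0, [0, 0, 0], [0, 0, 0]], [0, [0, 0, 0], [0, 0, 0]]]}}

```text
time: 11.08
eef_pos: [0.4707, 0.3389, 0.0746]
tcp_rot: [0.61, 0.792, -0.0, -0.0]
contact_force: [-1.2, -1.5, 1.8]
opening: -0.0
finger_force: 1.4
```

>>> {"op": "move_arm", "data": {"moves": [[0, [0, 0, 0.001], [0, 0, 0]], [0, [0, 0, 0.001], [0, 0, 0]], [0, [0, 0, 0.001], [0, 0, 0]], [0, [0, 0, 0.001], [0, 0, 0]], [0, [0, 0, 0], [0, 0, 0]], [0, [0, 0, 0], [0, 0, 0]], [0, [0, 0, 0], [0, 0, 0]], [0, [0, 0, 0], [0, 0, 0]], [0, [0, 0, 0], [0, 0, 0]], [0, [0, 0, 0], [0, 0, 0]]]}}

```text
time: 11.92
eef_pos: [0.4708, 0.3389, 0.071]
tcp_rot: [0.61, 0.792, -0.0, -0.0]
contact_force: [-3.1, -2.2, 7.4]
opening: 0.003
finger_force: 3.5
```

>>> {"op": "move_arm", "data": {"moves": [[0, [0, 0, 0.001], [0, 0, 0]], [0, [0, 0, 0.001], [0, 0, 0]], [0, [0, 0, 0], [0, 0, 0]], [0, [0, 0, 0], [0, 0, 0]], [0, [0, 0, 0], [0, 0, 0]], [0, [0, 0, 0], [0, 0, 0]], [0, [0, 0, 0], [0, 0, 0]], [0, [0, 0, 0], [0, 0, 0]], [0, [0, 0, 0], [0, 0, 0]], [0, [0, 0, 0], [0, 0, 0]]]}}

```text
time: 12.75
eef_pos: [0.4708, 0.3389, 0.0709]
tcp_rot: [0.61, 0.792, -0.001, -0.0]
contact_force: [-7.2, -4.1, 15.9]
opening: -0.002
finger_force: 7.7
```

The stop is firm at z = 0.071 with the force rising to 16 N, so the small button is fully down (about 6 mm below first contact). I'll lift and move over the large one.

>>> {"op": "move_arm", "data": {"moves": [[0, [0, 0, -0.005], [0, 0, 0]], [0, [0, 0, -0.015], [0, 0, 0]], [0, [0, 0, -0.02], [0, 0, 0]], [0, [0.024, 0.013, 0], [0, 0, 0]], [0, [0.024, 0.013, 0], [0, 0, 0]], [0, [0.024, 0.013, 0], [0, 0, 0]], [0, [0, 0, 0], [0, 0, 0]], [0, [0, 0, 0.012], [0, 0, 0]], [0, [0, 0, 0.012], [0, 0, 0]], [0, [0, 0, 0], [0, 0, 0]]]}}

```text
time: 13.58
eef_pos: [0.4874, 0.4161, 0.0794]
tcp_rot: [0.611, 0.792, -0.004, -0.001]
contact_force: [-0.7, -1.3, -0.4]
opening: 0.003
finger_force: 0.0
```

>>> {"op": "move_arm", "data": {"moves": [[0, [0, 0.002, 0], [0, 0, 0]], [0, [0, 0, 0], [0, 0, 0]], [0, [0, 0, 0.001], [0, 0, 0]], [0, [0, 0, 0.001], [0, 0, 0]], [0, [0, 0, 0.001], [0, 0, 0]], [0, [0, 0, 0.001], [0, 0, 0]], [0, [0, 0, 0.001], [0, 0, 0]], [0, [0, 0, 0.001], [0, 0, 0]], [0, [0, 0, 0], [0, 0, 0]], [0, [0, 0, 0], [0, 0, 0]]]}}

```text
time: 14.42
eef_pos: [0.4919, 0.4189, 0.0782]
tcp_rot: [0.61, 0.792, -0.0, -0.0]
contact_force: [-0.4, 1.0, -1.4]
opening: -0.002
finger_force: 0.0
```

>>> {"op": "move_arm", "data": {"moves": [[0, [0, 0, 0.001], [0, 0, 0]], [0, [0, 0, 0.001], [0, 0, 0]], [0, [0, 0, 0.001], [0, 0, 0]], [0, [0, 0, 0.001], [0, 0, 0]], [0, [0, 0, 0.001], [0, 0, 0]], [0, [0, 0, 0.001], [0, 0, 0]], [0, [0, 0, 0.001], [0, 0, 0]], [0, [0, 0, 0.001], [0, 0, 0]], [0, [0, 0, 0], [0, 0, 0]], [0, [0, 0, 0], [0, 0, 0]]]}}

```text
time: 15.25
eef_pos: [0.4921, 0.4191, 0.0711]
tcp_rot: [0.61, 0.792, 0.0, 0.0]
contact_force: [-2.8, -1.1, 6.5]
opening: 0.003
finger_force: 2.9
```

>>> {"op": "move_arm", "data": {"moves": [[0, [0, 0, 0.001], [0, 0, 0]], [0, [0, 0, 0.001], [0, 0, 0]], [0, [0, 0, 0], [0, 0, 0]], [0, [0, 0, 0], [0, 0, 0]], [0, [0, 0, 0], [0, 0, 0]], [0, [0, 0, 0], [0, 0, 0]], [0, [0, 0, 0], [0, 0, 0]], [0, [0, 0, 0], [0, 0, 0]], [0, [0, 0, 0], [0, 0, 0]], [0, [0, 0, 0], [0, 0, 0]]]}}

```text
time: 16.08
eef_pos: [0.4922, 0.4191, 0.0709]
tcp_rot: [0.61, 0.792, -0.0, 0.0]
contact_force: [-4.7, -2.4, 13.2]
opening: 0.001
finger_force: 6.4
```

Same hard stop, so the large button is fully down. Now I lift clear.

>>> {"op": "move_arm", "data": {"moves": [[0, [0, 0, -0.005], [0, 0, 0]], [0, [0, 0, -0.02], [0, 0, 0]], [0, [0, 0, -0.035], [0, 0, 0]], [0, [0, 0, -0.035], [0, 0, 0]], [0, [0, 0, -0.035], [0, 0, 0]], [0, [0, 0, -0.035], [0, 0, 0]], [0, [0, 0, 0], [0, 0, 0]], [0, [0, 0, 0], [0, 0, 0]], [0, [0, 0, 0], [0, 0, 0]], [0, [0, 0, 0], [0, 0, 0]]]}}

```text
time: 16.92
eef_pos: [0.491, 0.4182, 0.2304]
tcp_rot: [0.61, 0.792, -0.002, -0.001]
contact_force: [-0.7, -0.6, -0.9]
opening: 0.003
finger_force: 0.0
```

Run:
```python
from plant import *
s=get_state(); print(s['eef_pos'],s['contact_force'],s['time']); print(sign_off())
```

```text
[0.4909679  0.41823558 0.23040529] [-0.711745   -0.61462665 -0.85214931] 16.9167
the job is handed in; nothing more can be done
None
```

I handed the job in at 16.9 s with no verdict returned: the long lever lines up with the set pointer (checked by camera), the small and then the large button were each pressed to a firm stop and released, and I never went near the drain valve, coupler or tape roll.

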